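# Snap a feed cartridge into the dosing dock and lock it

### The job

Fit the blue feed cartridge upright into the empty bay of the grey dosing dock and push it down until its roller catches snap over and it is fully home; only then push the red lock plunger on the dock until it snaps through and stays down. Press by feel: push no further once a part has bottomed, because the bay seat and the lock crack under a hard push (about 40 N). Leave the other two cartridges where they stand.

Things in the scene. Friction and masses are not known exactly. Their poses are not given: they have to be found in the camera images.
- cart_blue: Blue feed cartridge, upright block 48 (x) by 34 (y) by 116 mm, grey round cap on top (28 mm across, 4 mm high; 120 mm in all), 0.15 to 0.25 kg. Origin: centre of the underside, z up. Grip the two flat y faces (paper labels), 34 mm apart. A round bead along y stands 3.5 mm proud near the foot of each x face (55 mm over both). Half a turn looks the same. Stands on a 6 mm black mat.
- blue_beads (a point): Point on the blue cartridge's axis at the height of its two beads, 14 mm above the underside (bead radius 3 mm).
- cart_white: White cartridge, same shape and size as the blue one, on the same mat, origin likewise; it must stay where it is.
- cart_yellow: Yellow cartridge, same shape and size as the blue one, on the same mat, origin likewise; it must stay where it is.
- dock: Grey dosing dock, fixed: block 116 (x) by 180 (y, from -54 to +126) by 75 mm high. Origin: at table height under the bay's centre, z up. In the bay the cartridge stands upright, its x along the dock's x, either way round. The seat in the bay (cradle) lies 10 to 30 mm above the table, differing from dock to dock and not measured, so feel for it; it is rigid and cracks above 40 N.
- bay (a point): Centre of the bay's mouth, 75 mm above the table; bay 60 (x) by 37 mm (y), 4 mm chamfer. In it two sprung rollers stop the beads: the cartridge first rests 10 to 11 mm above its seat; the push then rises to about 13 N some 1 to 2 mm lower, fades to nothing about 5 mm lower, and the rollers drive it home. Home, its underside rests on the seat.
- lock_top (a point): Centre of the top of the red lock plunger, a round button 24 mm across that stands 14 mm out of the dock's top face when out, 88 mm from the bay along the dock's +y. It is pushed straight down.
- lock (a joint): How far the lock plunger is pressed (m): 0 out, 0.007 bottom. Over-centre spring: about 6 N at first, a peak of about 8 N near 1.5 mm, nothing at 4.5 to 5 mm; beyond 5 mm it pulls itself down and stays. Let go before 4 mm, it comes back out. The bottom is rigid and cracks above 40 N.
Mind the look-alikes: they are no part of the job. What is shaped like the dock but brown or orange is not meant.

How it is judged (in metres and radians):
On the way, in this order (a step that is already met when the one before it is completed fails the run):
1. the blue cartridge is snapped in and home in the bay, before the lock is pressed (x of cart_blue in the frame of dock between -0.004 and 0.004 m and y of cart_blue in the frame of dock between -0.004 and 0.004 m and z of cart_blue in the frame of cradle below 0.0225 m and angle between cart_blue's own z axis and vertical below 0.08 rad and value of joint lock below 0.003 m), for 0.3 s.
2. then the lock plunger has snapped through (value of joint lock above 0.0058 m), for 0.1 s.
At the end, for the whole second after the job is handed in: The blue cartridge is home in the bay, centred within 4 mm, upright within 0.08 rad, its underside within 2.5 mm of the bay's seat, and at rest; the lock plunger stays down (joint above 0.0058) (x of cart_blue in the frame of dock between -0.004 and 0.004 m and y of cart_blue in the frame of dock between -0.004 and 0.004 m and z of cart_blue in the frame of cradle below 0.0225 m and angle between cart_blue's own z axis and vertical below 0.08 rad and value of joint lock above 0.0058 m and linear speed of cart_blue below 0.02 m/s); the robot touches nothing.
It fails at once if the seat is pressed by the cartridge with more than 40 N (contact force between cart_blue and cradle_c0 above 40 N).
It fails at once if the dock or its lock is pressed by the fingers with more than 40 N (contact force between the fingers and dock above 40 N).
It fails at once if the white cartridge is moved by 30 mm or more (distance of cart_white from where it was at the start of the episode above 0.03 m).
It fails at once if the yellow cartridge is moved by 30 mm or more (distance of cart_yellow from where it was at the start of the episode above 0.03 m).
It also fails if it takes over 70 s, if anything falls off the work surface, if the arm or the gripper's body presses on something with over 40 N, if the wrist force passes 120 N, or if a joint passes its speed limit or range.

### The arm

A 6-joint arm with a two-finger parallel gripper is mounted at the origin on the work surface. World frame = base frame: x ahead of the robot, y to its left, z up, the work surface at z = 0. Lengths are in mm, angles in rad, forces in N, time in s.
With the tool pointing down it reaches from about 275 to 1000 mm from the base axis. Payload 8.4 kg.
Tool frame: the origin (TCP) lies midway between the tips of the shut fingers; the grasp point (between the pads) lies 19 mm behind it; z points along the fingers, y is the line along which they close (so a half turn about z gives the same grasp; the last joint's range is limited). The gripper opens to 85 mm and grips with 20 to 120 N. Pads are 22 mm wide; open, the fingers measure 114 mm over their backs; the gripper's body (76 mm by 85 mm) begins 54 mm behind the grasp point. The pads swing forward as they close: fully open they stand 13 mm farther back than shut.
Start: joints at [1.3, 0.353, 1.633, -0, 1.155, -0.002], TCP at [165.983, 602.559, 231.281] pointing down, gripper open.
Joint ranges: [-2.63, 2.63], [-0.92, 2.1], [0.06, 2.66], [-1.3, 4.44], [0, 2.69], [-3.02, 3.02]. Speed limits (rad/s): [2.22, 2.22, 2.79, 3.14, 3.14, 3.14].

### API

Orientations are given as [roll, pitch, yaw] about the fixed x, y, z axes, in that order (R = Rz(yaw) Ry(pitch) Rx(roll)).
In Python, from rig import ctrl gives the robot as it stands.
- The arm moves only by the tool jog_arm, never from a script. Its argument "deltas" is one flat list of numbers, 6 for each row, row after row: the shift along the tool's x, y, z scaled (see below), then the turn, a rotation vector about the tool's x, y, z scaled (see below). In form: [dx, dy, dz, wx, wy, wz, dx, dy, dz, wx, wy, wz, ...]. A call has 1 to 10 rows; each row shifts and turns the commanded pose from where the row before left it, along the tool's axes as they then stand; what a row does not reach is not made up. The controller multiplies each number of a shift by 0.075 m and each number of a turn by pi/4 rad. A row lasts 1/12 s, in which the tool goes at most 41.7 mm and 7.16 degrees, less where a joint would pass 70% of its speed; a pose out of reach is approached as far as the arm can. A call with a number of a shift or a turn outside -1 to 1 is refused whole. A call with a gripper value outside its range is refused whole. "fingers" is the opening, from 0 (shut) to 1 (fully open), set as the call begins (left out, the last holds). The fingers move at their own pace and stop on an object; the grip force is fixed at half the most. Time passes only in rows, so rows that do not move let the fingers close. It gives the time, the measured TCP pose, the force, the opening and the grip force at its end, in the units of the state.
- ctrl.read_state(): the state, without advancing time (a new reading comes with each control period).
- ctrl.get_image(name): name is "side" or "top"; returns a dict with "frame" (480x640x3 uint8, red, green, blue), "depth" (480x640 float32, mm along the optical axis (not along the pixel's ray), 0 where there is no reading), "camera_matrix" (3x3 intrinsics, pixels), "camera_from_world" (4x4, takes a point from world to camera coordinates). Camera axes: x right, y up, looking along -z (the intrinsics and any distortion apply to the point x, -y, -z); pixel columns grow to the right and rows downward; lengths in mm; the calibration is good to about 2 mm. A picture is of the moment at which its call begins.
- ctrl.job_done(): hands the job in; it is judged then, once.
The state is a dict: "time_s": time; "qpos": joint angles; "dq": joint speeds; "joint_efforts": joint torques, N m; "ee_pos": TCP position; "tool_rot": TCP orientation; "force": force on the tool from outside, world axes, zero at the start; "moment": the same for the moment, N m; "gripper_width": finger opening in mm; "finger_force": force on a finger pad.
Only numpy, scipy, OpenCV 4.12 (cv2) and the standard library are available. Lean on these libraries where they do the work, as an engineer would, in place of code of your own. Each camera call takes 0.05 s, during which the arm holds its last target. There are 200 camera calls.

## Working session

There is one attempt and no reset: what is moved stays moved. The work goes in short steps, Python scripts to look and compute and a tool call to move; the robot and the scene stay as the last step left them, time stands still between calls to the robot, and variables do not carry over. Pictures are saved under pics/ and viewed, at most 10 in all, crops included, and the job is handed in when it is done.

Besides the shell and the picture viewer there is one more tool, called after "Call:" in YAML: its name, and indented under it one key for each argument. jog_arm: Moves the arm, as the interface text tells. Its arguments: {"type":"object","properties":{"deltas":{"type":"array"},"fingers":{"type":"number"}},"required":["deltas"]}

```bash
ls; mkdir -p pics
python3 - <<'E'
from rig import ctrl
import cv2,numpy as np
s=ctrl.read_state();print(s)
for n in("top","side"):
    d=ctrl.get_image(n);cv2.imwrite(f"pics/{n}0.png",d["frame"][...,::-1]);np.savez(f"{n}0.npz",**d)
    print(d["camera_matrix"],d["camera_from_world"].round(3))
E
```

```text
pics
{'time_s': 0.0, 'qpos': array([ 1.29960146e+00,  3.53661066e-01,  1.63413106e+00, -6.12483262e-06,
        1.15520797e+00, -2.42308983e-03]), 'dq': array([-0.00126563,  0.000115  ,  0.00022766, -0.00045184,  0.00085429,
       -0.00013497]), 'joint_efforts': array([-4.41734264e-04, -6.05259919e+01, -3.42072093e+01, -1.92462112e-04,
        9.37500241e-03,  3.32931097e-05]), 'ee_pos': array([165.85493161, 602.09631967, 230.55493223]), 'tool_rot': array([-3.14018520e+00,  2.18960709e-06,  2.87282335e+00]), 'force': array([0.68075532, 0.16749832, 0.05658958]), 'moment': array([0.0095302 , 0.01616377, 0.03294354]), 'finger_force': 0.0, 'gripper_width': 85.56562056354119}
[[569.26224196   0.         315.36169136]
 [  0.         569.26224196 243.38741963]
 [  0.           0.           1.        ]] [[-1.700000e-02 -1.000000e+00  2.000000e-03  5.756600e+01]
 [ 9.830000e-01 -1.600000e-02  1.830000e-01 -3.934100e+02]
 [-1.830000e-01  6.000000e-03  9.830000e-01 -1.208224e+03]
 [ 0.000000e+00  0.000000e+00  0.000000e+00  1.000000e+00]]
[[554.49575159   0.         316.3345895 ]
 [  0.         554.49575159 239.2364209 ]
 [  0.           0.           1.        ]] [[ 8.14000e-01 -5.81000e-01 -1.50000e-02 -2.73368e+02]
 [ 3.38000e-01  4.52000e-01  8.26000e-01 -2.23565e+02]
 [-4.73000e-01 -6.77000e-01  5.64000e-01 -9.06301e+02]
 [ 0.00000e+00  0.00000e+00  0.00000e+00  1.00000e+00]]
```

View pics/top0.png

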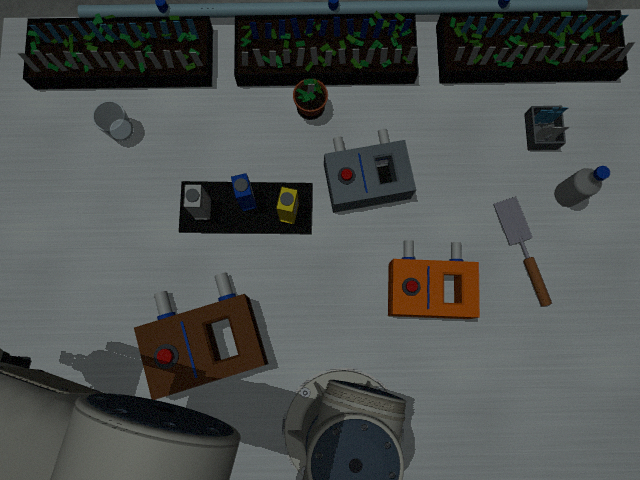

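View pics/side0.png

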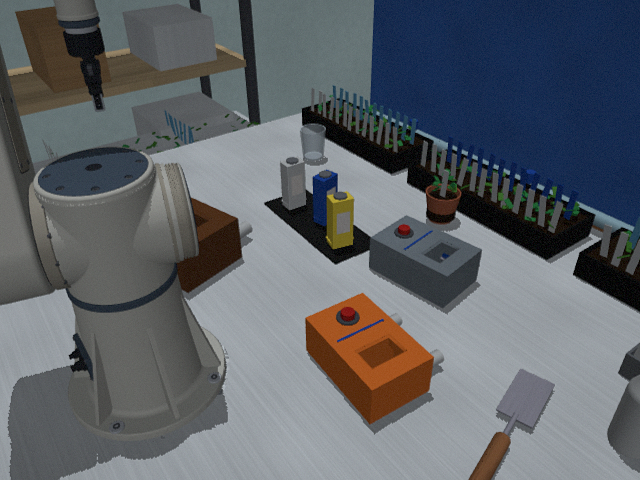

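Top view: the grey dock is around (370,175), its bay near (385,168) and red lock near (346,174). The blue cartridge is at (242,190), between white (195,200) and yellow (287,205). The side view shows the same layout, with the arm clear of everything.

```bash
cat > h.py <<'E'
import numpy as np,cv2
def ray(d,px,z):
    "pixels (N,2) -> world points on plane z"
    px=np.atleast_2d(px).astype(float);K=d["camera_matrix"];T=d["camera_from_world"];R=T[:3,:3];c=-R.T@T[:3,3]
    v=np.c_[(px[:,0]-K[0,2])/K[0,0],-(px[:,1]-K[1,2])/K[1,1],-np.ones(len(px))]@R
    return c+v*((z-c[2])/v[:,2])[:,None]
def cloud(d):
    K=d["camera_matrix"];T=d["camera_from_world"];Z=d["depth"].astype(float);v,u=np.mgrid[:480,:640]
    P=np.stack([(u-K[0,2])/K[0,0]*Z,-(v-K[1,2])/K[1,1]*Z,-Z],-1)
    return (P-T[:3,3])@T[:3,:3]
def rect(m,d,z):
    m=m.astype(np.uint8);n,l,s,_=cv2.connectedComponentsWithStats(m);i=1+s[1:,4].argmax()
    p=ray(d,np.argwhere(l==i)[:,::-1],z)[:,:2].astype(np.float32)
    return cv2.minAreaRect(p),len(p),p.mean(0)
E
python3 - <<'E'
from h import *
for n in("top","side"):
    d=dict(np.load(n+"0.npz"));P=cloud(d);f=d["frame"];h=cv2.cvtColor(f,cv2.COLOR_RGB2HSV);H,S,V=h[...,0],h[...,1],h[...,2]
    x,y,z=np.moveaxis(P,-1,0)
    mat=(x>450)&(x<700)&(y>50)&(y<420)&(d["depth"]>0)
    print(n)
    for nm,lo,hi in(("white",320,420),("blue",190,310),("yellow",60,190)):
        # top faces
        m=mat&(z>108)&(z<135)&(y>20)
        k,l,s,c=cv2.connectedComponentsWithStats(m.astype(np.uint8))
        for i in range(1,k):
            if s[i,4]>60: print("comp",s[i],rect(l==i,d,122),np.median(z[l==i]),'meanxyz',P[l==i].mean(0).round(1))
        break
    g=(z>67)&(z<82)&(x>450)&(x<720)&(y>-170)&(y<90)&(d["depth"]>0)
    print("dock",rect(g,d,75),np.median(z[g]))
    r=((H<8)|(H>172))&(S>150)&(V>80)&(x>450)&(x<720)&(y>-170)&(y<90)
    print("lock",rect(r,d,87),np.median(z[r]),z[r].max())
    sub=np.zeros((480,640),np.uint8)
    sub[g]=1
    k,hh=cv2.findContours(sub,cv2.RETR_CCOMP,cv2.CHAIN_APPROX_NONE)
    for c,q in zip(k,hh[0]):
        if q[3]>=0 and len(c)>20: print("hole",cv2.minAreaRect(ray(d,c[:,0],75)[:,:2].astype(np.float32)),cv2.boundingRect(c))
d=dict(np.load("top0.npz"));cv2.imwrite("pics/crop0.png",cv2.resize(d["frame"][120:250,170:430,::-1],None,fx=3,fy=3,interpolation=2))
E
```

```text
top
comp [231 173  21  27 394] (((501.4637145996094, 203.1941375732422), (52.1988410949707, 34.129905700683594), 12.969009399414062), 394, array([501.82904, 203.32605], dtype=float32)) 123.57504820509666 meanxyz [501.4 203.1 123.6]
comp [184 185  19  24 416] (((480.979248046875, 302.4105224609375), (36.64545822143555, 49.032318115234375), 89.07068634033203), 416, array([480.874  , 302.55862], dtype=float32)) 123.39466574772332 meanxyz [480.6 302.3 123.1]
comp [277 187  21  25 378] (((470.53948974609375, 109.16860961914062), (35.15403366088867, 51.625694274902344), 77.2374038696289), 378, array([472.48975, 109.20852], dtype=float32)) 124.16546108578703 meanxyz [472.  109.1 123.9]
dock (((542.5640869140625, -68.97241973876953), (118.82218170166016, 181.00201416015625), 9.408549308776855), 3803, array([541.90576, -66.51707], dtype=float32)) 75.59728694413286
lock (((536.2203369140625, -18.043739318847656), (19.315326690673828, 20.116695404052734), 88.54385375976562), 76, array([535.9694 , -17.77781], dtype=float32)) 90.08344684591837 94.78534257131929
hole ((537.822998046875, -17.684642
[... 830 characters left out ...]
 100.18804], dtype=float32)) 121.8135911258642 meanxyz [470.8 102.3 120.4]
dock (((541.5160522460938, -73.09722137451172), (129.09913635253906, 187.36810302734375), 9.517723083496094), 3227, array([540.82245, -76.21081], dtype=float32)) 75.54120343607627
lock (((537.2920532226562, -21.699134826660156), (32.917137145996094, 21.062074661254883), 67.97804260253906), 73, array([537.5997 , -18.84331], dtype=float32)) 89.38055077175082 92.41891264434112
hole ((547.7625732421875, -110.23849487304688), (58.89926528930664, 38.77867889404297), 9.24615478515625) (425, 244, 32, 20)
hole ((548.842529296875, -6.62078857421875), (37.91844177246094, 26.212217330932617), 47.63911056518555) (397, 224, 14, 11)
```

View pics/crop0.png

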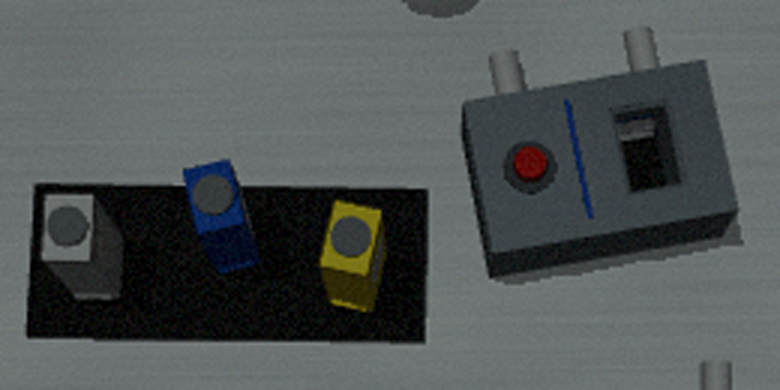

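The crop confirms the layout: the blue cap is near full-image (241,185), and the dock's long edge is tilted about 9°. From the measurements, blue is at (501.5, 203), yaw 13°, and the bay is at about (548.4, -104.3), yaw 9.3°. I'll turn the tool first.

Call:
jog_arm:
  deltas: [0,0,0,0,0,-0.126,0,0,0,0,0,-0.126,0,0,0,0,0,-0.126,0,0,0,0,0,-0.126,0,0,0,0,0,-0.126,0,0,0,0,0,0]
  fingers: 0.65

```text
time_s: 0.6
ee_pos: [165.9, 602.3, 230.9]
tool_rot: [-3.141, -0.0, -2.911]
force: [-0.6, 0.1, -0.3]
gripper_width: 55.4
finger_force: 0.0
```

```bash
cat > go.py <<'E'
import sys
from h import *
from rig import ctrl
from scipy.spatial.transform import Rotation as Ro
def go(x,y,z,yawdeg):
    s=ctrl.read_state();R=Ro.from_euler('xyz',s["tool_rot"]);p=np.array(s["ee_pos"])
    G=Ro.from_euler('xyz',[np.pi,0,np.radians(yawdeg)])
    print("t",round(s["time_s"],2),"p",p.round(1),"rpy",np.degrees(s["tool_rot"]).round(2),"F",np.round(s["force"],1),"w",round(s["gripper_width"],1),"ff",round(s["finger_force"],1))
    print("shift units",(R.inv().apply(np.array([x,y,z])-p)/75).round(3),"turn units",((R.inv()*G).as_rotvec()/(np.pi/4)).round(4))
if __name__=="__main__": go(*map(float,sys.argv[1:]))
E
python3 go.py 501.5 203.2 200 193
python3 - <<'E'
from h import *
d=dict(np.load("top0.npz"));P=cloud(d);h=cv2.cvtColor(d["frame"],cv2.COLOR_RGB2HSV)
z=P[...,2];m=(h[...,1]<70)&(z>112);w=np.zeros_like(m);w[165:205,225:260]=1
print("cap",rect(m&w,d,126))
b=(h[...,1]>120)&(z>112)&w;u=(m&w)|b;print("union",rect(u,d,122))
E
```

```text
t 0.6 p [165.9 602.3 230.9] rpy [-1.7996e+02 -2.0000e-02 -1.6680e+02] F [-0.6  0.1 -0.3] w 55.4 ff 0.0
shift units [-3.141 -6.202  0.415] turn units [-0.0009 -0.0005  0.0045]
cap (((503.6091003417969, 203.73348999023438), (25.724361419677734, 25.626113891601562), 72.37386322021484), 129, array([503.46512, 203.67616], dtype=float32))
union (((501.9808349609375, 203.29824829101562), (50.67522048950195, 34.100711822509766), 12.969010353088379), 371, array([501.62457, 203.12589], dtype=float32))
```

Call:
jog_arm:
  deltas: [-0.22,-0.44,0.03,0,0,0,-0.22,-0.44,0.03,0,0,0,-0.22,-0.44,0.03,0,0,0,-0.22,-0.44,0.03,0,0,0,-0.22,-0.44,0.03,0,0,0,-0.22,-0.44,0.03,0,0,0,-0.22,-0.44,0.03,0,0,0,-0.22,-0.44,0.03,0,0,0,-0.22,-0.44,0.03,0,0,0,-0.22,-0.44,0.03,0,0,0]

```text
time_s: 1.43
ee_pos: [401.5, 316.3, 208.7]
tool_rot: [3.142, 0.0, -2.919]
force: [0.2, 0.3, 0.6]
gripper_width: 55.3
finger_force: 0.0
```

```bash
python3 go.py 502.5 203.4 200 193
```

```text
t 1.43 p [401.5 316.3 208.7] rpy [ 180.      0.   -167.25] F [0.2 0.3 0.6] w 55.3 ff 0.0
shift units [-0.981 -1.766  0.116] turn units [ 0.      0.0001 -0.0056]
```

Call:
jog_arm:
  deltas: [-0.2,-0.36,0.02,0,0,0,-0.2,-0.36,0.02,0,0,0,-0.2,-0.35,0.02,0,0,0,-0.2,-0.35,0.02,0,0,0,-0.18,-0.34,0.02,0,0,0,0,0,0,0,0,0,0,0,0,0,0,0]

```text
time_s: 2.02
ee_pos: [502.4, 204.7, 200.9]
tool_rot: [-3.142, -0.001, -2.921]
force: [-0.0, 0.5, -0.1]
gripper_width: 56.2
finger_force: 0.0
```

```bash
python3 go.py 502.5 203.4 79 193
```

```text
t 2.02 p [502.4 204.7 200.9] rpy [-1.8000e+02 -4.0000e-02 -1.6737e+02] F [-0.   0.5 -0.1] w 56.2 ff 0.0
shift units [ 1.000e-03 -1.700e-02  1.626e+00] turn units [-0.     -0.0009 -0.0081]
```

Call:
jog_arm:
  deltas: [0,-0.017,0.3,0,0,-0.008,0,0,0.3,0,0,0,0,0,0.3,0,0,0,0,0,0.3,0,0,0,0,0,0.3,0,0,0,0,0,0.2,0,0,0,0,0,0,0,0,0]

```text
time_s: 2.6
ee_pos: [499.3, 204.6, 70.9]
tool_rot: [-3.141, -0.005, -2.91]
force: [-1.1, -0.2, -0.2]
gripper_width: 55.8
finger_force: 0.0
```

Call:
jog_arm:
  deltas: [0,0,0,0,0,0,0,0,0,0,0,0,0,0,0,0,0,0,0,0,0,0,0,0,0,0,0,0,0,0,0,0,0,0,0,0,0,0,0,0,0,0]
  fingers: 0

```text
time_s: 3.18
ee_pos: [502.7, 204.8, 74.6]
tool_rot: [3.141, 0.001, -2.91]
force: [-1.1, 0.5, 6.9]
gripper_width: 33.4
finger_force: 61.4
```

Call:
jog_arm:
  deltas: [0,0,-0.1,0,0,0,0,0,-0.25,0,0,0,0,0,-0.3,0,0,0,0,0,-0.3,0,0,0,0,0,-0.3,0,0,0,0,0,-0.25,0,0,0,0,0,0,0,0,0]

```text
time_s: 3.77
ee_pos: [504.2, 205.2, 190.4]
tool_rot: [3.141, 0.006, -2.91]
force: [1.8, -0.3, -0.8]
gripper_width: 33.6
finger_force: 60.4
```

```bash
python3 go.py 548.4 -104.3 187 189.3
```

```text
t 3.77 p [504.2 205.2 190.4] rpy [ 179.95    0.35 -166.7 ] F [ 1.8 -0.3 -0.8] w 33.6 ff 60.4
shift units [ 0.377 -4.152  0.039] turn units [0.0013 0.0077 0.0888]
```

The carried underside, at about 122 mm, is lower than the yellow cap at 126 mm, so I'll raise it before crossing.

Call:
jog_arm:
  deltas: [0,0,-0.3,0,0,0,0,0,-0.3,0,0,0,0.04,-0.38,0,0,0,0,0.04,-0.42,0,0,0,0,0.04,-0.42,0,0,0,0,0.04,-0.42,0,0,0,0,0.04,-0.42,0,0,0,0,0.04,-0.42,0,0,0,0,0.04,-0.42,0,0,0,0,0.04,-0.42,0,0,0,0]

```text
time_s: 4.6
ee_pos: [535.6, -44.9, 230.3]
tool_rot: [3.141, -0.001, -2.909]
force: [0.4, -0.5, -1.5]
gripper_width: 33.3
finger_force: 60.4
```

Call:
jog_arm:
  deltas: [0.03,-0.42,0,0,0,0,0.03,-0.4,0,0,0,0,0,0,0,0,0,0.045,0,0,0,0,0,0.044,0,0,0,0,0,0,0,0,0,0,0,0]

```text
time_s: 5.1
ee_pos: [545.4, -104.2, 230.4]
tool_rot: [3.141, -0.001, -2.978]
force: [-0.1, -0.2, -2.5]
gripper_width: 33.9
finger_force: 60.7
```

```bash
python3 go.py 548.4 -104.3 160 189.3
```

```text
t 5.1 p [ 545.4 -104.2  230.4] rpy [ 1.7997e+02 -7.0000e-02 -1.7065e+02] F [-0.1 -0.2 -2.5] w 33.9 ff 60.7
shift units [-0.04  -0.008  0.939] turn units [ 0.0006 -0.0016  0.001 ]
```

Call:
jog_arm:
  deltas: [-0.04,-0.01,0.2,0,0,0,0,0,0.3,0,0,0,0,0,0.3,0,0,0,0,0,0.1,0,0,0,0,0,0,0,0,0,0,0,0,0,0,0]

```text
time_s: 5.6
ee_pos: [549.1, -104.2, 163.9]
tool_rot: [3.141, -0.001, -2.978]
force: [0.1, 0.5, -1.2]
gripper_width: 33.4
finger_force: 60.6
```

```bash
python3 go.py 548.4 -104.3 155 189.3
python3 - <<'E'
from rig import ctrl
import numpy as np,cv2
o=[]
for n in("top","side"):
    d=ctrl.get_image(n);np.savez(f"{n}1.npz",**d);f=d["frame"][...,::-1]
    o.append(cv2.resize(f[120:250,310:440] if n=="top" else f[120:310,350:540],(400,400),interpolation=2))
cv2.imwrite("pics/c1.png",cv2.convertScaleAbs(np.hstack(o),alpha=1.6))
E
```

```text
t 5.6 p [ 549.1 -104.2  163.9] rpy [ 1.7999e+02 -3.0000e-02 -1.7064e+02] F [ 0.1  0.5 -1.2] w 33.4 ff 60.6
shift units [ 0.009 -0.     0.119] turn units [ 0.0002 -0.0007  0.0013]
```

View pics/c1.png

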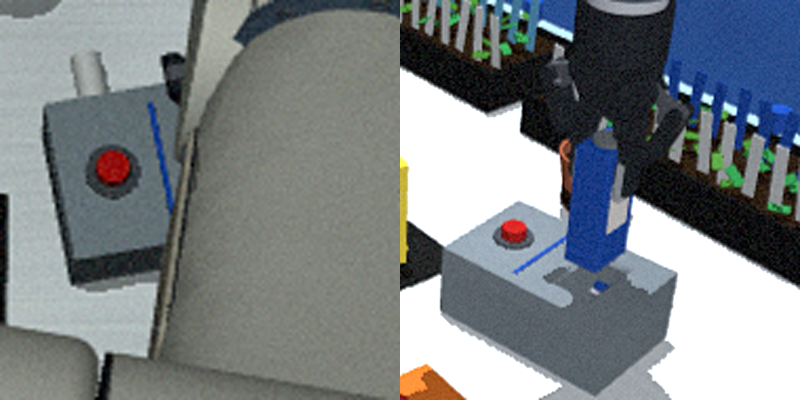

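Side view: the cartridge hangs upright with its foot over the bay (crop about (597,270)). The arm hides the bay in the top view, so I'll lower it by feel.

Call:
jog_arm:
  deltas: [0,0,0.2,0,0,0,0,0,0.06,0,0,0,0,0,0.03,0,0,0,0,0,0.03,0,0,0,0,0,0,0,0,0]

```text
time_s: 6.12
ee_pos: [549.2, -104.5, 140.0]
tool_rot: [-3.141, 0.0, -2.979]
force: [-0.2, -0.6, -1.8]
gripper_width: 33.4
finger_force: 60.7
```

Call:
jog_arm:
  deltas: [0,0,0.03,0,0,0,0,0,0.03,0,0,0,0,0,0,0,0,0]

```text
time_s: 6.37
ee_pos: [549.0, -104.4, 135.1]
tool_rot: [3.142, -0.0, -2.979]
force: [-0.5, -0.3, -1.3]
gripper_width: 33.4
finger_force: 60.7
```

It went in without lateral force.

Call:
jog_arm:
  deltas: [0,0,0.06,0,0,0,0,0,0.06,0,0,0,0,0,0.06,0,0,0,0,0,0.05,0,0,0,0,0,0,0,0,0]

```text
time_s: 6.78
ee_pos: [548.4, -104.4, 116.9]
tool_rot: [3.141, -0.002, -2.979]
force: [-0.3, -0.0, -2.2]
gripper_width: 33.3
finger_force: 60.7
```

Call:
jog_arm:
  deltas: [0,0,0.03,0,0,0,0,0,0.03,0,0,0,0,0,0,0,0,0]

```text
time_s: 7.03
ee_pos: [548.9, -104.4, 113.2]
tool_rot: [3.141, -0.0, -2.979]
force: [-0.2, 0.3, -2.0]
gripper_width: 33.5
finger_force: 60.7
```

Call:
jog_arm:
  deltas: [0,0,0.02,0,0,0,0,0,0.02,0,0,0,0,0,0,0,0,0]

```text
time_s: 7.28
ee_pos: [549.0, -104.4, 110.3]
tool_rot: [3.142, -0.0, -2.979]
force: [-0.2, -0.6, -2.3]
gripper_width: 33.7
finger_force: 60.7
```

Call:
jog_arm:
  deltas: [0,0,0.02,0,0,0,0,0,0.02,0,0,0,0,0,0,0,0,0]

```text
time_s: 7.53
ee_pos: [548.9, -104.4, 107.3]
tool_rot: [3.141, -0.0, -2.979]
force: [-0.4, -0.5, -1.8]
gripper_width: 33.6
finger_force: 60.7
```

Call:
jog_arm:
  deltas: [0,0,0.02,0,0,0,0,0,0.01,0,0,0,0,0,0,0,0,0]

```text
time_s: 7.78
ee_pos: [549.0, -104.5, 105.1]
tool_rot: [3.142, -0.0, -2.979]
force: [0.6, -0.1, -1.5]
gripper_width: 33.6
finger_force: 60.7
```

Call:
jog_arm:
  deltas: [0,0,0.02,0,0,0,0,0,0.01,0,0,0,0,0,0,0,0,0]

```text
time_s: 8.03
ee_pos: [548.9, -104.4, 102.8]
tool_rot: [3.142, -0.0, -2.979]
force: [-0.2, 0.0, -1.8]
gripper_width: 33.4
finger_force: 60.7
```

Call:
jog_arm:
  deltas: [0,0,0.02,0,0,0,0,0,0,0,0,0]

```text
time_s: 8.2
ee_pos: [548.9, -104.4, 101.3]
tool_rot: [3.142, -0.0, -2.979]
force: [-0.8, -0.5, -1.0]
gripper_width: 33.3
finger_force: 60.7
```

Call:
jog_arm:
  deltas: [0,0,0.02,0,0,0,0,0,0,0,0,0]

```text
time_s: 8.37
ee_pos: [548.9, -104.5, 99.8]
tool_rot: [3.141, -0.0, -2.979]
force: [0.1, 0.7, -3.2]
gripper_width: 33.4
finger_force: 60.7
```

Call:
jog_arm:
  deltas: [0,0,0.02,0,0,0,0,0,0,0,0,0]

```text
time_s: 8.53
ee_pos: [548.9, -104.4, 98.3]
tool_rot: [3.142, -0.0, -2.979]
force: [-0.5, -0.2, -2.1]
gripper_width: 33.6
finger_force: 60.7
```

Call:
jog_arm:
  deltas: [0,0,0.02,0,0,0,0,0,0,0,0,0]

```text
time_s: 8.7
ee_pos: [549.0, -104.5, 96.8]
tool_rot: [3.142, -0.0, -2.979]
force: [1.1, 0.7, -2.6]
gripper_width: 33.6
finger_force: 60.7
```

Call:
jog_arm:
  deltas: [0,0,0.02,0,0,0,0,0,0,0,0,0]

```text
time_s: 8.87
ee_pos: [548.7, -104.6, 95.6]
tool_rot: [-3.142, -0.001, -2.979]
force: [-3.5, -1.2, 3.2]
gripper_width: 33.2
finger_force: 61.4
```

Call:
jog_arm:
  deltas: [0,0,0.015,0,0,0,0,0,0,0,0,0]

```text
time_s: 9.03
ee_pos: [549.1, -104.5, 95.1]
tool_rot: [-3.142, -0.0, -2.979]
force: [-4.3, 0.6, 8.3]
gripper_width: 33.5
finger_force: 61.9
```

Call:
jog_arm:
  deltas: [0,0,0.015,0,0,0,0,0,0,0,0,0]

```text
time_s: 9.2
ee_pos: [549.2, -104.5, 94.3]
tool_rot: [-3.141, 0.0, -2.979]
force: [-4.5, 0.7, 11.9]
gripper_width: 33.4
finger_force: 62.3
```

Call:
jog_arm:
  deltas: [0,0,0.015,0,0,0,0,0,0,0,0,0]

```text
time_s: 9.37
ee_pos: [549.1, -104.6, 93.2]
tool_rot: [-3.141, 0.0, -2.979]
force: [-4.1, 0.1, 11.9]
gripper_width: 33.3
finger_force: 62.1
```

Call:
jog_arm:
  deltas: [0.01,0,0.015,0,0,0,0,0,0,0,0,0]

```text
time_s: 9.53
ee_pos: [548.6, -104.6, 91.8]
tool_rot: [-3.141, 0.001, -2.979]
force: [-1.7, 0.4, 6.1]
gripper_width: 33.1
finger_force: 61.5
```

Call:
jog_arm:
  deltas: [0,0,0.015,0,0,0,0,0,0,0,0,0]

```text
time_s: 9.7
ee_pos: [548.4, -104.6, 89.9]
tool_rot: [-3.141, 0.0, -2.979]
force: [0.1, -0.2, -2.5]
gripper_width: 33.5
finger_force: 60.5
```

Call:
jog_arm:
  deltas: [0,0,0.015,0,0,0,0,0,0,0,0,0]

```text
time_s: 9.87
ee_pos: [548.1, -104.6, 88.0]
tool_rot: [-3.142, -0.0, -2.979]
force: [1.0, -1.1, -9.4]
gripper_width: 33.3
finger_force: 60.1
```

Call:
jog_arm:
  deltas: [0,0,0.015,0,0,0,0,0,0,0,0,0]

```text
time_s: 10.03
ee_pos: [548.0, -104.6, 86.8]
tool_rot: [3.141, -0.001, -2.979]
force: [2.1, -0.9, -11.8]
gripper_width: 33.6
finger_force: 60.5
```

Call:
jog_arm:
  deltas: [0,0,0.015,0,0,0,0,0,0,0,0,0]

```text
time_s: 10.2
ee_pos: [548.3, -104.6, 86.3]
tool_rot: [3.142, -0.0, -2.979]
force: [0.8, -0.2, -9.3]
gripper_width: 33.2
finger_force: 60.9
```

It has snapped over and the rollers are pulling it down. I'll ease down to the seat.

Call:
jog_arm:
  deltas: [0,0,0.01,0,0,0,0,0,0,0,0,0]

```text
time_s: 10.37
ee_pos: [548.4, -104.6, 86.0]
tool_rot: [3.142, 0.0, -2.979]
force: [-0.1, 0.2, -2.0]
gripper_width: 33.0
finger_force: 61.5
```

Call:
jog_arm:
  deltas: [0,0,0.01,0,0,0,0,0,0,0,0,0]

```text
time_s: 10.53
ee_pos: [548.5, -104.6, 85.7]
tool_rot: [-3.141, 0.0, -2.979]
force: [-1.3, -0.8, 2.7]
gripper_width: 33.3
finger_force: 61.8
```

Call:
jog_arm:
  deltas: [0,0,0.01,0,0,0,0,0,0,0,0,0]

```text
time_s: 10.7
ee_pos: [548.7, -104.7, 85.6]
tool_rot: [-3.141, 0.001, -2.979]
force: [-5.1, -0.5, 12.6]
gripper_width: 33.4
finger_force: 62.9
```

Bottomed at about 85.6, which is 10.5 mm below first contact. Releasing and lifting.

Call:
jog_arm:
  deltas: [0,0,0,0,0,0,0,0,0,0,0,0,0,0,0,0,0,0,0,0,0,0,0,0]
  fingers: 0.65

```text
time_s: 11.03
ee_pos: [548.3, -104.6, 84.3]
tool_rot: [-3.142, 0.0, -2.979]
force: [0.4, -0.3, -0.1]
gripper_width: 55.2
finger_force: 0.0
```

Call:
jog_arm:
  deltas: [0,0,-0.1,0,0,0,0,0,-0.3,0,0,0,0,0,-0.3,0,0,0,0,0,-0.3,0,0,0,0,0,-0.3,0,0,0,0,0,0,0,0,0]

```text
time_s: 11.53
ee_pos: [550.8, -105.1, 186.6]
tool_rot: [-3.139, 0.006, -2.979]
force: [1.3, 0.8, 1.5]
gripper_width: 55.6
finger_force: 0.0
```

```bash
python3 go.py 535 -17.6 190 189.3
python3 - <<'E'
from rig import ctrl
from h import *
d=ctrl.get_image("side");np.savez("side2.npz",**d);f=d["frame"][...,::-1]
cv2.imwrite("pics/s2.png",cv2.convertScaleAbs(cv2.resize(f[120:310,350:540],(500,500),interpolation=2),alpha=1.6))
P=cloud(d);h=cv2.cvtColor(d["frame"],cv2.COLOR_RGB2HSV);x,y,z=np.moveaxis(P,-1,0)
m=(abs(x-548)<45)&(abs(y+104)<45)&(h[...,0]>100)&(h[...,0]<130)&(h[...,1]>120)&(z>80)
print(m.sum(),z[m].max(),np.percentile(z[m],[50,95,99]))
E
```

```text
t 11.53 p [ 550.8 -105.1  186.6] rpy [-179.87    0.36 -170.7 ] F [1.3 0.8 1.5] w 55.6 ff 0.0
shift units [ 0.019  1.185 -0.048] turn units [-0.003   0.0081  0.    ]
952 479.0180679418875 [126.95754031 357.01760839 378.55330886]
```

View pics/s2.png

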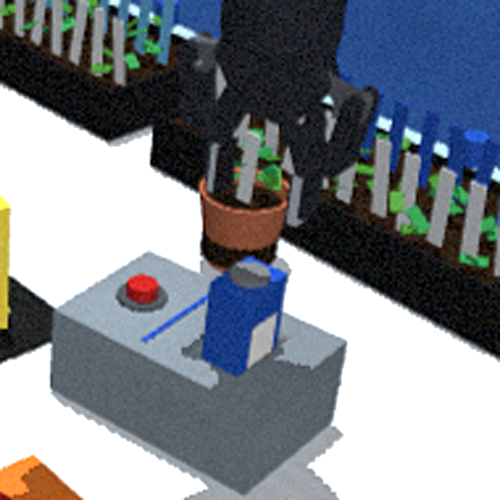

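The cartridge stands upright in the bay (crop about (245,320)). The red lock is still out, at about (142,290). Shutting the fingers and moving over it.

Call:
jog_arm:
  deltas: [0.02,0.3,0,0,0,0,0,0.3,0,0,0,0,0,0.3,0,0,0,0,0,0.28,0,0,0,0,0,0,0.3,0,0,0,0,0,0.3,0,0,0,0,0,0.3,0,0,0,0,0,0,0,0,0,0,0,0,0,0,0]
  fingers: 0

```text
time_s: 12.33
ee_pos: [531.1, -17.4, 113.0]
tool_rot: [3.141, -0.004, -2.979]
force: [0.6, -0.4, 0.1]
gripper_width: -0.3
finger_force: 0.0
```

```bash
python3 go.py 534.4 -17.7 93 189.3
```

```text
t 12.33 p [531.1 -17.4 113. ] rpy [ 179.96   -0.22 -170.69] F [ 0.6 -0.4  0.1] w -0.3 ff 0.0
shift units [-0.043 -0.011  0.267] turn units [ 0.0009 -0.0048  0.0002]
```

Call:
jog_arm:
  deltas: [-0.03,0,0.12,0,0,0,0,0,0.12,0,0,0,0,0,0,0,0,0,0,0,0,0,0,0]

```text
time_s: 12.67
ee_pos: [534.6, -17.2, 96.2]
tool_rot: [3.141, -0.0, -2.979]
force: [0.2, 0.2, -0.1]
gripper_width: -0.1
finger_force: 0.0
```

Call:
jog_arm:
  deltas: [0,0,0.02,0,0,0,0,0,0.02,0,0,0,0,0,0,0,0,0]

```text
time_s: 12.92
ee_pos: [534.8, -17.1, 93.4]
tool_rot: [-3.142, 0.0, -2.979]
force: [0.2, 0.6, -0.1]
gripper_width: -0.2
finger_force: 0.0
```

Call:
jog_arm:
  deltas: [0,0,0.015,0,0,0,0,0,0,0,0,0]

```text
time_s: 13.08
ee_pos: [534.8, -17.1, 92.2]
tool_rot: [-3.142, 0.0, -2.979]
force: [-0.4, -0.4, 0.1]
gripper_width: 0.0
finger_force: 0.0
```

Call:
jog_arm:
  deltas: [0,0,0.015,0,0,0,0,0,0,0,0,0]

```text
time_s: 13.25
ee_pos: [534.7, -17.1, 90.9]
tool_rot: [-3.142, -0.0, -2.979]
force: [-0.1, 0.2, -0.8]
gripper_width: 0.2
finger_force: 0.0
```

Call:
jog_arm:
  deltas: [0,0,0.015,0,0,0,0,0,0,0,0,0]

```text
time_s: 13.42
ee_pos: [534.7, -17.1, 89.7]
tool_rot: [3.142, -0.0, -2.979]
force: [-0.1, -0.3, -0.1]
gripper_width: -0.2
finger_force: 0.0
```

Call:
jog_arm:
  deltas: [0,0,0.015,0,0,0,0,0,0,0,0,0]

```text
time_s: 13.58
ee_pos: [534.9, -17.1, 88.9]
tool_rot: [-3.142, 0.0, -2.979]
force: [-1.7, -0.3, 4.1]
gripper_width: 0.1
finger_force: 2.4
```

Call:
jog_arm:
  deltas: [0,0,0.015,0,0,0,0,0,0,0,0,0]

```text
time_s: 13.75
ee_pos: [534.9, -17.1, 88.0]
tool_rot: [-3.142, 0.0, -2.979]
force: [-2.7, -0.5, 7.9]
gripper_width: 0.2
finger_force: 3.7
```

Call:
jog_arm:
  deltas: [0,0,0.015,0,0,0,0,0,0,0,0,0]

```text
time_s: 13.92
ee_pos: [534.9, -17.1, 87.0]
tool_rot: [-3.142, 0.0, -2.979]
force: [-1.3, -0.3, 6.9]
gripper_width: 0.3
finger_force: 3.6
```

Call:
jog_arm:
  deltas: [0,0,0.015,0,0,0,0,0,0,0,0,0]

```text
time_s: 14.08
ee_pos: [534.9, -17.1, 85.7]
tool_rot: [-3.142, 0.0, -2.979]
force: [0.8, -0.8, 4.7]
gripper_width: -0.1
finger_force: 2.1
```

Call:
jog_arm:
  deltas: [0,0,0.015,0,0,0,0,0,0,0,0,0]

```text
time_s: 14.25
ee_pos: [534.7, -17.1, 84.1]
tool_rot: [3.142, -0.0, -2.979]
force: [-0.1, -0.9, 1.0]
gripper_width: 0.1
finger_force: 0.0
```

Call:
jog_arm:
  deltas: [0,0,0.012,0,0,0,0,0,0,0,0,0]

```text
time_s: 14.42
ee_pos: [534.5, -17.1, 83.0]
tool_rot: [3.142, -0.0, -2.979]
force: [-0.0, -0.3, 0.7]
gripper_width: -0.2
finger_force: 0.0
```

Call:
jog_arm:
  deltas: [0,0,0.01,0,0,0,0,0,0,0,0,0]

```text
time_s: 14.58
ee_pos: [534.6, -17.1, 82.4]
tool_rot: [3.142, -0.0, -2.979]
force: [0.4, -0.0, 0.2]
gripper_width: 0.1
finger_force: 0.0
```

Call:
jog_arm:
  deltas: [0,0,-0.1,0,0,0,0,0,-0.3,0,0,0,0,0,-0.3,0,0,0,0,0,-0.3,0,0,0,0,0,-0.3,0,0,0,0,0,0,0,0,0,0,0,0,0,0,0]

```text
time_s: 15.17
ee_pos: [535.7, -17.2, 181.8]
tool_rot: [-3.141, 0.003, -2.979]
force: [0.2, -1.4, -0.7]
gripper_width: 0.2
finger_force: 0.0
```

Run:
```python
from rig import ctrl
from h import *
d=ctrl.get_image("side");f=d["frame"][...,::-1]
cv2.imwrite("pics/s3.png",cv2.convertScaleAbs(cv2.resize(f[120:310,350:540],(500,500),interpolation=2),alpha=1.6))
```

```text
(no output)
```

View pics/s3.png

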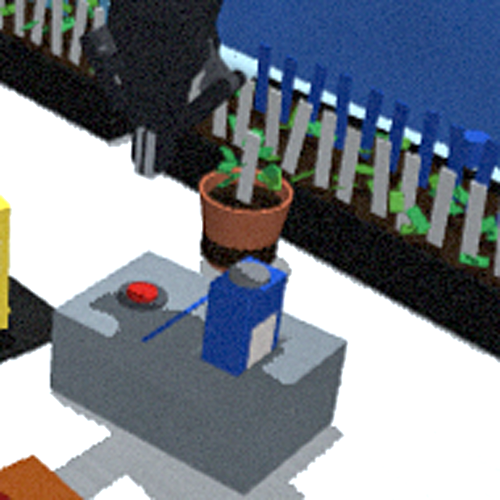

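The lock button at crop (142,292) is visibly lower and stays down. The cartridge is still upright in the bay at (245,320), and the arm is clear of everything. Handing in.

```bash
python3 -c "
from rig import ctrl
print(ctrl.job_done())"
```

```text
the job is handed in; nothing more can be done
None
```

I handed the job in: the blue cartridge snapped home in the grey dock's bay, then the red lock was pressed through and stayed down; pressing forces at the wrist stayed under about 13 N, and the hand-in call returned no verdict.

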